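Put the stacked lids on their jars

TASK

The four biscuit-fired jars are ready to go with their lids on. Take the stack of lids on the plaster bat apart and put each lid, knob up, on the one jar whose mouth it fits, so that its flange is down inside the mouth and its plate lies flat on the rim. The ware is brittle: set the lids down rather than dropping them, and leave every jar upright about where it stands.

Things in the scene. Friction and masses are not known exactly. Their poses are not given: they have to be found in the camera images.
- bat: Round white plaster bat, 112 mm across and 22 mm thick, lying flat on the worktop and fixed; the stack of lids stands on its middle. Origin: centre of its underside, z up.
- lid_1: Clay lid, smallest, top of the stack: flat round plate 56 mm across, 7 thick; on top a knob 17.6 across, 19 high; below a hollow tapered flange 22 deep (39 across at the plate, 30 at its lower edge). Origin: centre of the flange's lower edge; plate underside z = 22, top 29, knob top 48; z up. Stands on lid_2's plate, over its knob. 60 g. Fits jar_1.
- lid_2: Clay lid, second from the top: flat round plate 68 mm across, 7 thick; on top a knob 17.6 across, 19 high; below a hollow tapered flange 22 deep (51 across at the plate, 42 at its lower edge). Origin: centre of the flange's lower edge; plate underside z = 22, top 29, knob top 48; z up. Stands on lid_3's plate, over its knob. 80 g. Fits jar_2.
- lid_3: Clay lid, third from the top: flat round plate 80 mm across, 7 thick; on top a knob 17.6 across, 19 high; below a hollow tapered flange 22 deep (63 across at the plate, 54 at its lower edge). Origin: centre of the flange's lower edge; plate underside z = 22, top 29, knob top 48; z up. Stands on lid_4's plate, over its knob. 100 g. Fits jar_3.
- lid_4: Clay lid, largest, bottom of the stack: flat round plate 92 mm across, 7 thick; on top a knob 17.6 across, 19 high; below a hollow tapered flange 22 deep (75 across at the plate, 66 at its lower edge). Origin: centre of the flange's lower edge; plate underside z = 22, top 29, knob top 48; z up. Stands on the bat. 120 g. Fits jar_4.
- jar_1: Open jar of the same clay, round-bellied, 95 mm wide, 70 mm high; mouth 44 mm across inside, flat rim 56 outside. Loose, upright on the worktop, about 300 g. Origin: centre of its underside, z up; rim at z = 70. Takes lid_1: flange inside the mouth (2 to 4 mm play), plate flat on the rim; the seated lid's origin is then 48 mm above the jar's.
- jar_2: Open jar of the same clay, tall, nearly straight, 80 mm wide, 78 mm high; mouth 56 mm across inside, flat rim 68 outside. Loose, upright on the worktop, about 300 g. Origin: centre of its underside, z up; rim at z = 78. Takes lid_2: flange inside the mouth (2 to 4 mm play), plate flat on the rim; the seated lid's origin is then 56 mm above the jar's.
- jar_3: Open jar of the same clay, low and round, 99 mm wide, 58 mm high; mouth 68 mm across inside, flat rim 80 outside. Loose, upright on the worktop, about 300 g. Origin: centre of its underside, z up; rim at z = 58. Takes lid_3: flange inside the mouth (2 to 4 mm play), plate flat on the rim; the seated lid's origin is then 36 mm above the jar's.
- jar_4: Open jar of the same clay, plain wide cylinder, 92 mm wide, 66 mm high; mouth 80 mm across inside, flat rim 92 outside. Loose, upright on the worktop, about 300 g. Origin: centre of its underside, z up; rim at z = 66. Takes lid_4: flange inside the mouth (2 to 4 mm play), plate flat on the rim; the seated lid's origin is then 44 mm above the jar's.
Things that resemble listed ones, but are neither listed nor needed, are in the scene too. What is shaped like the lid_3 but blue is not meant.

How it is judged:
At the end, for the whole second after the job is handed in: Each lid of the four sits on the jar of its size: centred on it within 8 mm, at its seated height within 4 mm and level within 0.1 rad; every jar stands upright (within 0.1 rad) and less than 50 mm from where it stood; lids and jars are at rest (horizontal distance between lid_1 and jar_1 below 0.008 m and z of lid_1 in the frame of jar_1 between 0.044 and 0.052 m and angle between each of lid_1, jar_1, lid_2, jar_2, lid_3, jar_3, lid_4, jar_4's own z axis and vertical below 0.1 rad and distance of each of jar_1, jar_2, jar_3, jar_4 from where it was at the start of the episode below 0.05 m and linear speed of each of lid_1, jar_1, lid_2, jar_2, lid_3, jar_3, lid_4, jar_4 below 0.02 m/s and horizontal distance between lid_2 and jar_2 below 0.008 m and z of lid_2 in the frame of jar_2 between 0.052 and 0.06 m and horizontal distance between lid_3 and jar_3 below 0.008 m and z of lid_3 in the frame of jar_3 between 0.032 and 0.04 m and horizontal distance between lid_4 and jar_4 below 0.008 m and z of lid_4 in the frame of jar_4 between 0.04 and 0.048 m); the robot touches nothing.
It fails at once if a lid is dropped: it falls free by more than about 4 cm ((linear speed of lid_1 above 0.9 m/s and contact force between lid_1 and the fingers below 0.1 N) or (linear speed of lid_2 above 0.9 m/s and contact force between lid_2 and the fingers below 0.1 N) or (linear speed of lid_3 above 0.9 m/s and contact force between lid_3 and the fingers below 0.1 N) or (linear speed of lid_4 above 0.9 m/s and contact force between lid_4 and the fingers below 0.1 N)).
It fails at once if a jar is knocked over (angle between any of jar_1, jar_2, jar_3, jar_4's own z axis and vertical above 0.6 rad).
It also fails if it takes over 120 s, if anything falls off the work surface, if the arm or the gripper's body presses on something with over 40 N, if the wrist force passes 120 N, or if a joint passes its speed limit or range.

ROBOT

A 7-joint arm with a two-finger parallel gripper is mounted at the origin on a cart in front of the work surface, level with it; the furniture and walls round the work are solid. World frame = base frame: x ahead of the robot, y to its left, z up, the work surface at z = 0. Lengths are in m, angles in rad, forces in N, time in s.
With the tool pointing down it reaches from about 0.4 to 0.875 m from the base axis. Payload 19.3 kg.
Tool frame: the origin (TCP) lies at the very end of the fingers, on their centre line; the grasp point (between the pads) lies 19 mm behind it; z points along the fingers, y is the direction in which the jaws open and shut (so a half turn about z gives the same grasp; the last joint's range is limited). The gripper opens to 85 mm and grips with 20 to 120 N. Pads are 22 mm wide; open, the fingers measure 114 mm over their backs; the gripper's body (76 mm by 85 mm) begins 54 mm behind the grasp point. The pads swing forward as they close: fully open they stand 13 mm farther back than shut.
Start: joints at [-1.223, 0.521, -0.036, 1.599, 0.021, 1.021, -0.113], TCP at [0.254, 0.571, 0.231] pointing down, gripper open.
Joint ranges: [-2.91, 2.91], [-0.3, 2.13], [-1.5, 1.42], [0.17, 2.43], [-1.26, 4.41], [0.16, 1.93], [-2.52, 2.52]. Speed limits (rad/s): [1.89, 1.89, 2.39, 2.39, 3.01, 3.01, 3.01].

INTERFACE

Orientations are given as [roll, pitch, yaw] about the fixed x, y, z axes, in that order (R = Rz(yaw) Ry(pitch) Rx(roll)).
In Python, from workcell import bot, vision, job_done gives the robot as it stands.
- The arm moves only by the tool arm_command, never from a script. Its arguments are lists of equal length, an entry for each row: "gripper": the finger opening in cm, from 0 to 8.54; "slide": the shift along the tool's x, y, z in cm, a list of three; "turn": the turn, a rotation vector about the tool's x, y, z in degrees, a list of three. A call has 1 to 5 rows; each row is the pose to reach, as a shift and turn from the pose commanded when the call began, along the tool's axes at that moment; what a row does not reach only later rows make up. A row lasts 1/8 s, in which the tool goes at most 62.5 mm and 10.7 degrees, less where a joint would pass 70% of its speed; a pose out of reach is approached as far as the arm can. A call with a gripper value outside its range is refused whole. The fingers move at their own pace and stop on an object; "force" is the grip in N (left out, the last holds). Time passes only in rows, so rows that repeat a pose let the fingers close. It gives the time, the measured TCP pose, the force and the opening at its end, in the units of the state.
- bot.observe(): the state, without advancing time (a new reading comes with each control period).
- vision.grab_frame(name): name is "scene" or "top"; returns the picture (384x512x3 uint8, blue, green, red); there is no depth.
- vision.camera_model(name): a dict with "mtx" (3x3 intrinsics, pixels), "k1" (the pictures are not rectified: a ray, as slopes to the right and down, at radius r is drawn at 1 + k1 r^2 times it, then the intrinsics apply), "T" (4x4, takes a point from camera to world coordinates). Camera axes: x right, y down, z forward; pixel columns grow to the right and rows downward; lengths in m; the calibration is good to about 2 mm. A picture is of the moment at which its call begins. camera_model takes no time and is no camera call.
- job_done(): hands the job in, once; it reports no verdict.
The state is a dict: "clock": time; "qpos": joint angles; "qd": joint speeds; "joint_efforts": joint torques, N m; "position": TCP position; "tool_rot": TCP orientation; "force": force on the tool from outside, world axes, zero at the start; "moment": the same for the moment, N m; "grip_width": finger opening in m.
Only numpy, scipy, OpenCV 4.12 (cv2) and the standard library are available. Lean on these libraries where they do the work, as an engineer would, in place of code of your own. Each camera call takes 0.05 s, during which the arm holds its last target. There are 200 camera calls.

## Working session

There is one attempt and no reset: what is moved stays moved. The work goes in short steps, Python scripts to look and compute and a tool call to move; the robot and the scene stay as the last step left them, time stands still between calls to the robot, and variables do not carry over. Pictures are saved under pics/ and viewed, about 12 in all and at most 16, crops included, and the job is handed in when it is done.

Besides the shell and the picture viewer there is one more tool, called after "Call:" as name(argument=value, ...) on one line, values as JSON. arm_command: Moves the arm, as the interface text tells. Its arguments: {"type":"object","properties":{"gripper":{"type":"array","items":{"type":"number"}},"slide":{"type":"array","items":{"type":"array","items":{"type":"number"}}},"turn":{"type":"array","items":{"type":"array","items":{"type":"number"}}},"force":{"type":"number"}},"required":["gripper","slide","turn"]}

```bash
mkdir -p pics; ls
python3 - <<'E'
from workcell import bot, vision
import cv2,numpy as np
np.set_printoptions(precision=4,suppress=True)
for n in("scene","top"):
    cv2.imwrite(f"pics/{n}0.png",vision.grab_frame(n)); m=vision.camera_model(n); print(m)
s=bot.observe(); print(s)
E
```

```text
pics
{'mtx': array([[375.9884,   0.    , 261.1823],
       [  0.    , 375.9884, 190.0196],
       [  0.    ,   0.    ,   1.    ]]), 'k1': -0.11011504612677914, 'T': array([[ 0.8184, -0.3327,  0.4685,  0.1116],
       [-0.5744, -0.4974,  0.6501, -0.624 ],
       [ 0.0168, -0.8012, -0.5982,  0.6629],
       [ 0.    ,  0.    ,  0.    ,  1.    ]])}
{'mtx': array([[425.1923,   0.    , 262.0151],
       [  0.    , 425.1923, 193.4299],
       [  0.    ,   0.    ,   1.    ]]), 'k1': -0.011267274626769842, 'T': array([[ 0.0239, -0.9955,  0.0915,  0.4673],
       [-0.9997, -0.0236,  0.004 , -0.0108],
       [-0.0019, -0.0916, -0.9958,  1.0624],
       [ 0.    ,  0.    ,  0.    ,  1.    ]])}
{'clock': 0.1, 'qpos': array([-1.2232,  0.522 , -0.0363,  1.5999,  0.0212,  1.0211, -0.1128]), 'qd': array([-0.0008, -0.001 ,  0.0014,  0.0007, -0.0004, -0.0008, -0.0004]), 'joint_efforts': array([  0.0033, -92.8493,   1.9841, -37.0526,   0.0181,   0.0055,
        -0.0001]), 'position': array([0.2535, 0.5709, 0.2308]), 'tool_rot': array([-3.1405,  0.0001,  2.7238]), 'force': array([ 0.3315, -0.6297, -0.1102]), 'moment': array([-0.0111, -0.0123,  0.0342]), 'grip_width': 0.08543489974351276}
```

View pics/scene0.png

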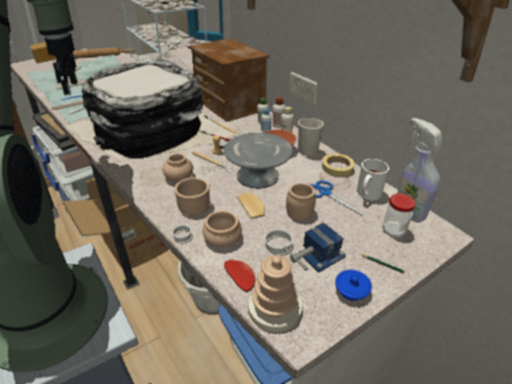

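View pics/top0.png

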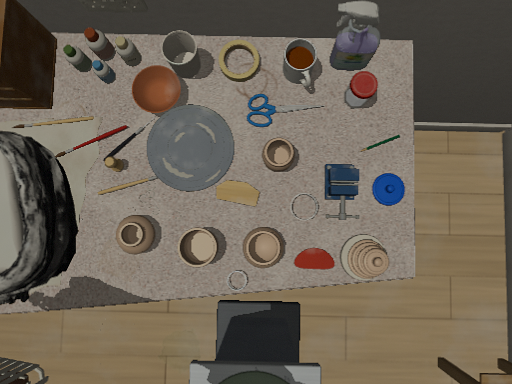

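Run:
```python
import cv2,numpy as np
t=cv2.imread("pics/top0.png");s=cv2.imread("pics/scene0.png")
a=cv2.resize(t[130:285,105:405],None,fx=2.66,fy=2.66,interpolation=cv2.INTER_CUBIC)
cv2.imwrite("pics/topc.png",a)
b=cv2.resize(s[140:335,155:345],None,fx=3,fy=3,interpolation=cv2.INTER_CUBIC)
cv2.imwrite("pics/scenec.png",b)
```

```text
(no output)
```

View pics/topc.png

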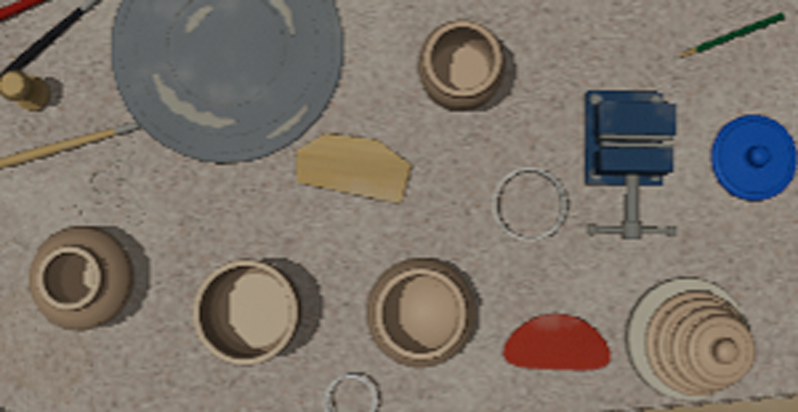

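View pics/scenec.png

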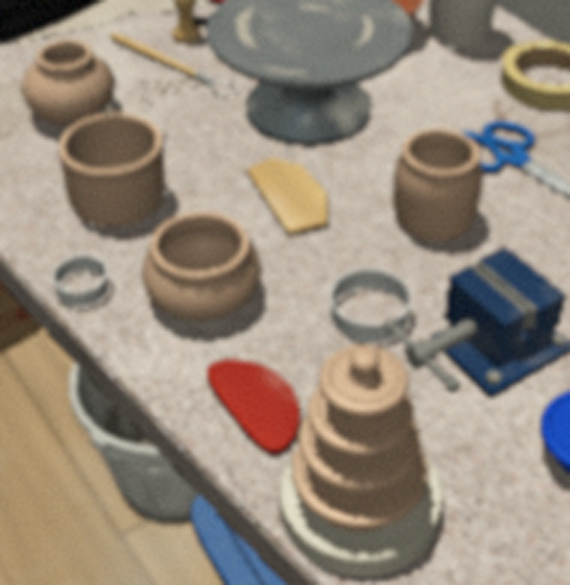

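```bash
cat > h.py <<'E'
import cv2,numpy as np
from workcell import bot,vision
np.set_printoptions(precision=4,suppress=True)
def ray(n,u,v,z):
    m=vision.camera_model(n);K=m["mtx"];T=m["T"]
    p=cv2.undistortPoints(np.array([[[u,v]]],float),K,np.array([m["k1"],0,0,0.]))[0,0]
    d=T[:3,:3]@[p[0],p[1],1]; o=T[:3,3]; return (o+d*(z-o[2])/d[2])[:2]
def proj(n,P):
    m=vision.camera_model(n);T=np.linalg.inv(m["T"])
    # points to camera, then slopes scaled by 1+k1 r^2
    rv,_=cv2.Rodrigues(T[:3,:3])
    return cv2.projectPoints(np.asarray(P,float).reshape(-1,1,3),rv,T[:3,3],m["mtx"],np.array([m["k1"],0,0,0.]))[0][:,0]
def rect(img,n,c,z,half=.07,px=.0005):
    g=np.arange(-half,half+1e-9,px); X,Y=np.meshgrid(c[0]+g,c[1]+g)
    uv=proj(n,np.stack([X,Y,0*X+z],-1)).astype(np.float32).reshape(*X.shape,2)
    return cv2.remap(img,uv[...,0],uv[...,1],cv2.INTER_CUBIC)
def circ(img,n,c,z,r,tol=.006,sign=0,its=4):
    """edge points near radius r in the plane z -> least squares circle; sign +1: brighter inside"""
    c=np.array(c,float)
    for i in range(its):
        R=cv2.cvtColor(rect(img,n,c,z),cv2.COLOR_BGR2GRAY).astype(np.float32)
        R=cv2.GaussianBlur(R,(0,0),2)
        a=np.deg2rad(np.arange(0,360,4)); rr=np.arange(r-tol,r+tol,.0005)
        m=(R.shape[0]-1)/2
        P=cv2.remap(R,(m+np.outer(np.cos(a),rr)/.0005).astype(np.float32),(m+np.outer(np.sin(a),rr)/.0005).astype(np.float32),cv2.INTER_LINEAR)
        G=np.gradient(P,axis=1); G=np.abs(G) if sign==0 else -sign*G
        k=G.argmax(1); s=G.max(1)
        ok=(s>.35*np.percentile(s,90))&(k>1)&(k<len(rr)-2)
        e=rr[k]; 
        for _ in range(4):
            A=np.c_[np.cos(a),np.sin(a),np.ones_like(a)]
            x=np.linalg.lstsq(A[ok],e[ok],rcond=None)[0]
            res=np.abs(A@x-e); ok=ok&(res<max(.0012,2*np.median(res[ok])))
        c=c+x[:2]
    return c,x[2],ok.sum(),np.median(res[ok])
E
python3 - <<'E'
from h import *
t=cv2.imread("pics/top0.png");s=cv2.imread("pics/scene0.png")
J={1:(71.5,278,.070,.022,.028),2:(463,59,.078,.028,.034),3:(422,313.5,.058,.034,.040),4:(248,312,.066,.040,.046)}
for j,(u,v,z,ri,ro) in J.items():
    c=ray("top",105+u/2.66,130+v/2.66,z); print("jar",j,"hand",c)
    for n,i in(("top",t),("scene",s)):
        for r,sg in((ri,-1),(ro,0)): print("  ",n,r,*circ(i,n,c,z,r,sign=sg))
c=ray("top",105+724/2.66,130+350/2.66,.157); print("knob hand",c, "scene", ray("scene",155+367/3,140+352/3,.157))
for nm,z,r in(("l1",.138,.028),("l2",.109,.034),("l3",.080,.040),("l4",.051,.046),("bat",.022,.056),("knob",.157,.0088)):
    for n,i in(("top",t),("scene",s)): print(nm,n,*circ(i,n,c,z,r,sign=1,tol=.005))
E
```

```text
jar 1 hand [0.4553 0.2937]
   top 0.022 [0.4563 0.2974] 0.022511818286204462 74 1.3114973822132142e-05
   top 0.028 [0.4562 0.2942] 0.025047560160193393 74 0.0005141378289480834
   scene 0.022 [0.4582 0.2956] 0.02085445464664648 67 0.00028119113846568344
   scene 0.028 [0.4563 0.2896] 0.02586533557522278 43 0.00044755534176188494
jar 2 hand [ 0.6558 -0.0445]
   top 0.028 [ 0.6571 -0.0432] 0.028582689226424044 75 9.916689359162206e-05
   top 0.034 [ 0.656  -0.0459] 0.031007066211182658 71 0.0005018292909682275
   scene 0.028 [ 0.6583 -0.045 ] 0.026799194505622046 77 0.0003654491742112777
   scene 0.034 [ 0.6554 -0.0497] 0.031640089878830345 52 0.0003251251271969152
jar 3 hand [ 0.4315 -0.0137]
   top 0.034 [ 0.4324 -0.0118] 0.03482645338587891 79 0.00022274286610812766
   top 0.04 [ 0.433  -0.0144] 0.03697224760717478 72 0.00048121854841091244
   scene 0.034 [ 0.4341 -0.0132] 0.033131356172083536 86 0.0003848796728741777
   scene 0.04 [ 0.4317 -0.0178] 0.037289740977942236 58 0.0004972800967186115
jar 4 hand [0.4294 0.1386]
   top 0.04 [0.4303 0.1421] 0.04058596390388078 69 0.00012729
[... 451 characters left out ...]
2559] 0.03266303080886021 58 0.0002058079953633045
l2 scene [ 0.4335 -0.2534] 0.03446441189852112 13 0.0004603873807029063
l3 top [ 0.4117 -0.2555] 0.038402640563093386 47 8.867353194803862e-05
l3 scene [ 0.4139 -0.2597] 0.04150614680250725 25 0.0003939299538690891
l4 top [ 0.4113 -0.2586] 0.044955189372028206 40 0.00015861140628572676
l4 scene [ 0.3967 -0.2441] 0.02559269811587565 5 0.0003008016496608215
bat top [ 0.4138 -0.2565] 0.0545552208155068 56 0.00031449746313032614
bat scene [ 0.4139 -0.2611] 0.05437523045921071 37 2.368110152488334e-05
knob top [ 0.412  -0.2543] 0.007148566582651672 69 0.00022097776283556188
knob scene [ 0.4115 -0.2534] 0.010207257082529248 31 0.001054690340966889
```

Run:
```python
from h import *
for uv in((130,155),(85,110),(203,125)): print("scene base",uv,[ray("scene",*uv,z) for z in(0,.1)])
for uv in((140,62),(140,97),(84,93),(202,92)): print("scene top",uv,[np.r_[ray("scene",*uv,z),z] for z in(.15,.2,.25,.3)])
for uv in((75,215),(20,302),(20,130),(45,160)): print("top",uv,[np.r_[ray("top",*uv,z),z] for z in(.1,.2,.3)])
```

```text
scene base (130, 155) [array([0.3753, 0.5059]), array([0.3355, 0.3354])]
scene base (85, 110) [array([0.3363, 0.9738]), array([0.3024, 0.7328])]
scene base (203, 125) [array([0.6849, 0.5628]), array([0.5984, 0.3838])]
scene top (140, 62) [array([0.6092, 0.9821, 0.15  ]), array([0.5607, 0.8255, 0.2   ]), array([0.5122, 0.6689, 0.25  ]), array([0.4637, 0.5123, 0.3   ])]
scene top (140, 97) [array([0.4737, 0.6073, 0.15  ]), array([0.4384, 0.4873, 0.2   ]), array([0.4031, 0.3672, 0.25  ]), array([0.3678, 0.2472, 0.3   ])]
scene top (84, 93) [array([0.3184, 0.766 , 0.15  ]), array([0.2982, 0.6305, 0.2   ]), array([0.2781, 0.495 , 0.25  ]), array([0.2579, 0.3595, 0.3   ])]
scene top (202, 92) [array([0.6722, 0.5242, 0.15  ]), array([0.6175, 0.4122, 0.2   ]), array([0.5629, 0.3003, 0.25  ]), array([0.5082, 0.1884, 0.3   ])]
top (75, 215) [array([0.4965, 0.4162, 0.1   ]), array([0.4935, 0.3718, 0.2   ]), array([0.4904, 0.3274, 0.3   ])]
top (20, 302) [array([0.2995, 0.5275, 0.1   ]), array([0.317 , 0.4715, 0.2   ]), array([0.3344, 0.4156, 0.3   ])]
top (20, 130) [array([0.6899, 0.557 , 0.1   ]), array([0.6668, 0.498 , 0.2   ]), array([0.6436, 0.439 , 0.3   ])]
top (45, 160) [array([0.621 , 0.4936, 0.1   ]), array([0.605 , 0.4412, 0.2   ]), array([0.5891, 0.3888, 0.3   ])]
```

Call:
arm_command(gripper=[8,8,8,8,8], slide=[[0,0,-6],[0,0,-12],[0,0,-18],[0,0,-24],[0,0,-27]], turn=[[0,0,0],[0,0,0],[0,0,0],[0,0,0],[0,0,0]], force=40)

```text
clock: 0.72
position: [0.2536, 0.5713, 0.5044]
tool_rot: [3.139, -0.0, 2.724]
force: [0.8, 0.4, -1.4]
grip_width: 0.08
```

Call:
arm_command(gripper=[8,8,8,8,8], slide=[[-4.6,-3.7,0],[-9.3,-7.4,0],[-14,-11,0],[-18.8,-14.8,0],[-23.5,-18.5,0]], turn=[[0,0,10],[0,0,20],[0,0,30],[0,0,40],[0,0,50]])

```text
clock: 1.35
position: [0.3939, 0.3047, 0.5012]
tool_rot: [-3.141, -0.0, 1.845]
force: [0.9, 0.8, 0.8]
grip_width: 0.0798
```

Call:
arm_command(gripper=[8,6,5,5,5], slide=[[-5.8,-1.3,2],[-11.6,-2.6,4],[-17.4,-3.9,6],[-23.2,-5.2,8],[-29,-6.5,8]], turn=[[0,0,8],[0,0,16],[0,0,16],[0,0,16],[0,0,16]])

```text
clock: 1.98
position: [0.4102, 0.0082, 0.4203]
tool_rot: [-3.14, 0.0, 1.572]
force: [2.1, -0.3, 0.3]
grip_width: 0.0499
```

```bash
python3 -c "
from h import *
s=bot.observe();print(s['position'],s['tool_rot'],s['qpos'])"
```

```text
[0.4102 0.0082 0.4203] [-3.1401  0.0002  1.5722] [-0.6873 -0.0278  0.5153  1.8379  0.014   1.3295 -0.1742]
```

Call:
arm_command(gripper=[5,5,5,5,5], slide=[[-6,0,3],[-12,0.1,6],[-18,0.2,9],[-23,0.2,12],[-26.5,0.2,15]], turn=[[0,0,0],[0,0,0],[0,0,0],[0,0,0],[0,0,0]])

```text
clock: 2.6
position: [0.4132, -0.2569, 0.2703]
tool_rot: [3.141, 0.001, 1.572]
force: [1.8, 0.9, -0.4]
grip_width: 0.05
```

Call:
arm_command(gripper=[5,5,5,5], slide=[[0,0,4],[0,0,7],[0,0,8.5],[0,0,8.5]], turn=[[0,0,0],[0,0,0],[0,0,0],[0,0,0]])

```text
clock: 3.1
position: [0.4132, -0.2548, 0.1861]
tool_rot: [-3.141, -0.0, 1.572]
force: [0.4, 0.3, 0.1]
grip_width: 0.05
```

```bash
python3 -c "
from h import *
s=bot.observe();print(s['position'],s['tool_rot'],s['qpos'])
a=vision.grab_frame('scene');b=vision.grab_frame('top')
cv2.imwrite('pics/s1.png',a);cv2.imwrite('pics/t1.png',b)
f=lambda i,r0,c0:cv2.resize(i[r0:r0+150,c0:c0+130],None,fx=3,fy=3,interpolation=2)
cv2.imwrite('pics/c1.png',np.hstack([f(a,190,215),f(b,180,310)]))"
```

```text
[ 0.4132 -0.2548  0.1861] [-3.1406 -0.0003  1.5718] [-0.087   0.4477  0.6873  2.0295 -0.3935  0.7975  0.8336]
```

View pics/c1.png

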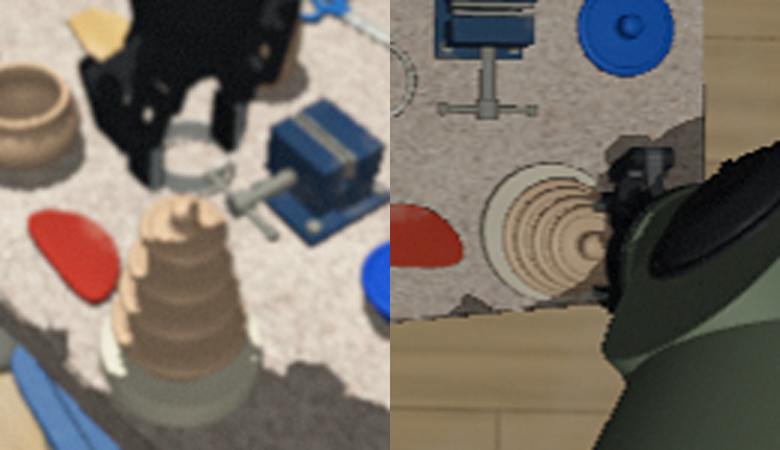

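```bash
python3 -c "
from h import *
for n in('top','scene'): print(n,proj(n,[[.4132,-.2548,.186],[.440,-.2548,.19],[.386,-.2548,.19],[.4132,-.2548,.157],[.4132,-.2548,.26]]))"
```

```text
top [[381.6751 261.9526]
 [382.2088 248.804 ]
 [382.2342 275.643 ]
 [377.85   261.007 ]
 [392.6938 264.6762]]
scene [[276.2443 245.2174]
 [288.2159 237.6814]
 [263.8169 249.85  ]
 [275.5805 256.4872]
 [278.0952 213.4585]]
```

Call:
arm_command(gripper=[5,5,1,1,1], slide=[[0,0,2.5],[0,0,4.3],[0,0,4.3],[0,0,4.3],[0,0,4.3]], turn=[[0,0,0],[0,0,0],[0,0,0],[0,0,0],[0,0,0]])

```text
clock: 3.82
position: [0.4139, -0.2551, 0.1443]
tool_rot: [3.14, 0.0, 1.572]
force: [0.3, 0.0, 1.3]
grip_width: 0.0157
```

Call:
arm_command(gripper=[1,1,1,1,1], slide=[[0,0,0],[0,0,0],[0,0,0],[0,0,0],[0,0,-1]], turn=[[0,0,0],[0,0,0],[0,0,0],[0,0,0],[0,0,0]])

```text
clock: 4.45
position: [0.413, -0.2547, 0.1534]
tool_rot: [-3.14, -0.0, 1.572]
force: [-0.4, 0.1, 0.7]
grip_width: 0.0157
```

Call:
arm_command(gripper=[1,1,1,1], slide=[[0,0,-1.5],[0,0,-3],[0,0,-5],[0,0,-5]], turn=[[0,0,0],[0,0,0],[0,0,0],[0,0,0]])

```text
clock: 4.95
position: [0.414, -0.2551, 0.2049]
tool_rot: [3.139, 0.001, 1.572]
force: [1.2, -0.5, -1.1]
grip_width: 0.0156
```

```bash
python3 -c "
from h import *
s=bot.observe();print(s['position'],s['force'],s['grip_width'])
a=vision.grab_frame('scene');b=vision.grab_frame('top')
cv2.imwrite('pics/s2.png',a);cv2.imwrite('pics/t2.png',b)
f=lambda i,r0,c0:cv2.resize(i[r0:r0+150,c0:c0+130],None,fx=3,fy=3,interpolation=2)
cv2.imwrite('pics/c2.png',np.hstack([f(a,190,215),f(b,180,310)]))"
```

```text
[ 0.414  -0.2551  0.2049] [ 1.2412 -0.4794 -1.1239] 0.015582922244469478
```

View pics/c2.png

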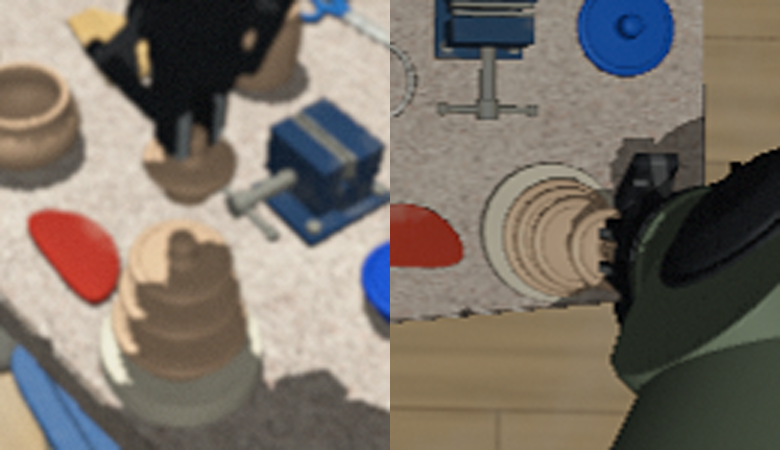

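Call:
arm_command(gripper=[1,1,1,1,1], slide=[[4,0.4,0],[10,0.8,0],[16,1.2,0],[22,1.6,0],[28,2,0]], turn=[[0,0,0],[0,0,0],[0,0,0],[0,0,0],[0,0,0]])

```text
clock: 5.68
position: [0.4327, 0.0271, 0.203]
tool_rot: [-3.141, 0.0, 1.572]
force: [2.3, -0.6, -0.6]
grip_width: 0.0153
```

Call:
arm_command(gripper=[1,1,1,1,1], slide=[[6,0.4,0],[12,0.8,0],[18,1.2,1],[24,1.6,2],[27.2,2.3,3]], turn=[[0,0,0],[0,0,0],[0,0,0],[0,0,0],[0,0,0]])

```text
clock: 6.3
position: [0.4548, 0.3003, 0.172]
tool_rot: [-3.14, 0.0, 1.575]
force: [-0.4, -0.1, -0.4]
grip_width: 0.0158
```

Call:
arm_command(gripper=[1,1], slide=[[0,0,1],[0,0,2]], turn=[[0,0,0],[0,0,0]])

```text
clock: 6.55
position: [0.4555, 0.2962, 0.1524]
tool_rot: [-3.141, 0.001, 1.571]
force: [-0.1, -0.4, -1.3]
grip_width: 0.0154
```

```bash
python3 -c "
from h import *
s=bot.observe();print(s['position'],s['tool_rot'],s['force'],s['grip_width'],s['qpos'])
a=vision.grab_frame('scene');b=vision.grab_frame('top')
cv2.imwrite('pics/s3.png',a);cv2.imwrite('pics/t3.png',b)
f=lambda i,r0,c0:cv2.resize(i[r0:r0+110,c0:c0+130],None,fx=3,fy=3,interpolation=2)
cv2.imwrite('pics/c3.png',np.hstack([f(a,100,130),f(b,170,70)]))"
```

```text
[0.4555 0.2962 0.1524] [-3.1409  0.0011  1.5711] [-0.1194 -0.4081 -1.2943] 0.015445576496395495 [-1.1139  0.577   0.6061  1.9118 -0.4509  0.7924 -0.2592]
```

View pics/c3.png

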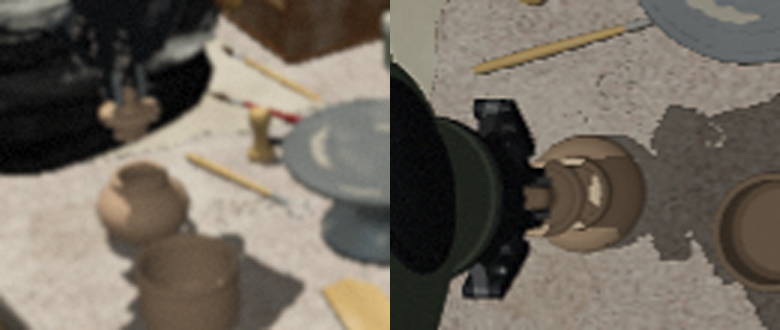

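```bash
python3 -c "
from h import *
print(ray('scene',172.8,137,.148),ray('scene',130+143/3,100+172/3,.07), proj('scene',[[.4555,.2962,.148],[.4555,.2942,.148]]))
s=cv2.imread('pics/s3.png')
print(circ(s,'scene',(.457,.2955),.07,.022,sign=-1))"
```

```text
[0.451  0.2799] [0.4624 0.2924] [[171.8839 134.2974]
 [172.1707 134.5735]]
(array([0.458 , 0.2937]), np.float64(0.02187932554307004), np.int64(43), np.float64(0.000640568106320575))
```

Call:
arm_command(gripper=[1,1,1,1], slide=[[0,0.15,2],[0,0.15,4],[0,0.15,5],[0,0.15,5.5]], turn=[[0,0,0],[0,0,0],[0,0,0],[0,0,0]])

```text
clock: 7.15
position: [0.4574, 0.2967, 0.0983]
tool_rot: [-3.142, 0.0, 1.571]
force: [-0.3, 0.2, -0.9]
grip_width: 0.0155
```

Call:
arm_command(gripper=[1,1,1,1], slide=[[0,0,0.5],[0,0,1],[0,0,1.2],[0,0,1.2]], turn=[[0,0,0],[0,0,0],[0,0,0],[0,0,0]])

```text
clock: 7.65
position: [0.4573, 0.2972, 0.0863]
tool_rot: [-3.142, 0.0, 1.572]
force: [-0.6, -0.0, -0.4]
grip_width: 0.0154
```

Call:
arm_command(gripper=[1,1,1,1,1], slide=[[0,0,0.1],[0,0,0.2],[0,0,0.3],[0,0,0.4],[0,0,0.4]], turn=[[0,0,0],[0,0,0],[0,0,0],[0,0,0],[0,0,0]])

```text
clock: 8.28
position: [0.4578, 0.2975, 0.0839]
tool_rot: [3.141, -0.002, 1.571]
force: [-8.7, -3.6, 35.6]
grip_width: 0.0154
```

Call:
arm_command(gripper=[2,3.5,4,4,4], slide=[[0,0,-0.2],[0,0,-0.2],[0,0,-0.2],[0,0,-2],[0,0,-6]], turn=[[0,0,0],[0,0,0],[0,0,0],[0,0,0],[0,0,0]])

```text
clock: 8.9
position: [0.4568, 0.2966, 0.1429]
tool_rot: [-3.14, 0.002, 1.571]
force: [0.3, 0.5, 1.5]
grip_width: 0.04
```

Call:
arm_command(gripper=[4,4,4,4,4], slide=[[-3,-0.4,-4],[-9,-0.8,-4],[-15,-1.2,-4],[-21,-1.6,-4],[-27,-2,-4]], turn=[[0,0,0],[0,0,0],[0,0,0],[0,0,0],[0,0,0]])

```text
clock: 9.52
position: [0.4374, 0.0253, 0.1833]
tool_rot: [3.141, -0.001, 1.572]
force: [0.3, -0.3, 0.3]
grip_width: 0.0397
```

```bash
python3 -c "
from h import *
s=bot.observe();print(s['position'],s['force'],s['grip_width'])
a=vision.grab_frame('scene');b=vision.grab_frame('top')
cv2.imwrite('pics/s4.png',a);cv2.imwrite('pics/t4.png',b)
for n,i in(('top',b),('scene',a)):
  print(n,circ(i,n,(.457,.2955),.077,.028,sign=1),circ(i,n,(.457,.2955),.096,.0088,tol=.004,sign=1))
  print(circ(i,n,(.413,-.2565),.109,.034,sign=1,tol=.005),circ(i,n,(.413,-.2565),.128,.0088,tol=.004,sign=1))
f=lambda i,r0,c0:cv2.resize(i[r0:r0+110,c0:c0+130],None,fx=3,fy=3,interpolation=2)
cv2.imwrite('pics/c4.png',np.hstack([f(a,130,130),f(b,190,85)]))"
```

```text
[0.4374 0.0253 0.1833] [ 0.3263 -0.2572  0.2729] 0.03972057250051308
top (array([0.4558, 0.2953]), np.float64(0.026516956478852223), np.int64(70), np.float64(3.8456859846037333e-05)) (array([0.4558, 0.2935]), np.float64(0.006312525954010007), np.int64(66), np.float64(6.979762465378174e-05))
(array([ 0.411 , -0.2552]), np.float64(0.03211875498695078), np.int64(68), np.float64(0.00025000624678297653)) (array([ 0.4113, -0.2541]), np.float64(0.007064001006144793), np.int64(69), np.float64(0.0002488179730784886))
scene (array([0.4533, 0.2838]), np.float64(0.022841858260657648), np.int64(15), np.float64(0.0001826615092879874)) (array([0.4515, 0.2806]), np.float64(0.0), np.int64(0), np.float64(nan))
(array([ 0.4108, -0.2587]), np.float64(0.03361721277956924), np.int64(65), np.float64(0.0003264315845275881)) (array([ 0.4278, -0.3041]), np.float64(-0.04201468763020672), np.int64(4), np.float64(5.008538896508069e-05))
  return _methods._mean(a, axis=axis, dtype=dtype,
  ret = ret.dtype.type(ret / rcount)
```

View pics/c4.png

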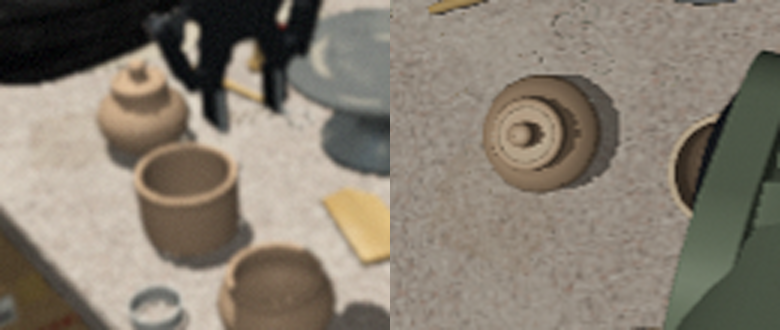

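Call:
arm_command(gripper=[4,4,4,4,4], slide=[[-6,-0.5,0],[-12,-1,0],[-18,-1.5,0],[-24,-2,0],[-28.2,-2.5,0]], turn=[[0,0,0],[0,0,0],[0,0,0],[0,0,0],[0,0,0]])

```text
clock: 10.25
position: [0.4124, -0.2574, 0.1833]
tool_rot: [3.141, 0.001, 1.57]
force: [0.6, 0.2, 1.3]
grip_width: 0.04
```

Call:
arm_command(gripper=[4,4,4,4,4], slide=[[0,0,2],[0,0,4],[0,0,6],[0,0,6.8],[0,0,6.8]], turn=[[0,0,0],[0,0,0],[0,0,0],[0,0,0],[0,0,0]])

```text
clock: 10.88
position: [0.4129, -0.2549, 0.1147]
tool_rot: [-3.141, -0.0, 1.572]
force: [0.8, -0.3, 0.0]
grip_width: 0.0399
```

Call:
arm_command(gripper=[1,1,1,1,1], slide=[[0,0,0],[0,0,0],[0,0,0],[0,0,0],[0,0,-0.6]], turn=[[0,0,0],[0,0,0],[0,0,0],[0,0,0],[0,0,0]])

```text
clock: 11.5
position: [0.4125, -0.2547, 0.1202]
tool_rot: [-3.141, -0.0, 1.572]
force: [0.4, 0.3, -1.5]
grip_width: 0.0153
```

Call:
arm_command(gripper=[1,1,1,1,1], slide=[[0,0,-1.5],[0,0,-3],[0,0,-5],[0,0,-7],[0,0,-7]], turn=[[0,0,0],[0,0,0],[0,0,0],[0,0,0],[0,0,0]])

```text
clock: 12.12
position: [0.4135, -0.2551, 0.192]
tool_rot: [3.139, 0.001, 1.572]
force: [-0.3, 0.1, -1.1]
grip_width: 0.0157
```

Call:
arm_command(gripper=[1,1,1,1,1], slide=[[3,3.5,0],[7,8,0],[11,12.6,0],[15,17.2,0],[18.8,21.6,0]], turn=[[0,0,0],[0,0,0],[0,0,0],[0,0,0],[0,0,0]])

```text
clock: 12.75
position: [0.6298, -0.0648, 0.1899]
tool_rot: [-3.141, -0.0, 1.572]
force: [0.4, -0.5, -0.9]
grip_width: 0.0154
```

Call:
arm_command(gripper=[1,1,1,1,1], slide=[[1.5,1.5,0],[2.3,2.7,1.5],[2.3,2.7,3],[2.3,2.7,5],[2.3,2.7,5]], turn=[[0,0,0],[0,0,0],[0,0,0],[0,0,0],[0,0,0]])

```text
clock: 13.38
position: [0.6542, -0.0444, 0.1384]
tool_rot: [-3.139, 0.0, 1.571]
force: [0.7, -0.8, 0.2]
grip_width: 0.0158
```

```bash
python3 -c "
from h import *
s=bot.observe();print(s['position'],s['tool_rot'],s['force'],s['grip_width'])
a=vision.grab_frame('scene');b=vision.grab_frame('top')
z=s['position'][2]-.0055
for n,i in(('top',b),('scene',a)):
  print(n,'lid',circ(i,n,s['position'][:2],z,.034,sign=1),'jar',circ(i,n,(.657,-.0447),.078,.028,sign=-1))
f=lambda i,r0,c0:cv2.resize(i[r0:r0+110,c0:c0+130],None,fx=3,fy=3,interpolation=2)
cv2.imwrite('pics/c5.png',np.hstack([f(a,130,235),f(b,100,210)]))"
```

```text
[ 0.6542 -0.0444  0.1384] [-3.1386  0.0002  1.5705] [ 0.7057 -0.7587  0.1755] 0.015813978846892927
top lid (array([ 0.6568, -0.04  ]), np.float64(0.03506462494714738), np.int64(44), np.float64(0.0021554390371557666)) jar (array([ 0.6552, -0.0463]), np.float64(0.028883936805225708), np.int64(36), np.float64(0.00251582563690835))
scene lid (array([ 0.6541, -0.042 ]), np.float64(0.03061771416432572), np.int64(12), np.float64(0.0005239981948938679)) jar (array([ 0.6595, -0.0489]), np.float64(0.030336101180427), np.int64(28), np.float64(0.00027945842447481967))
```

View pics/c5.png

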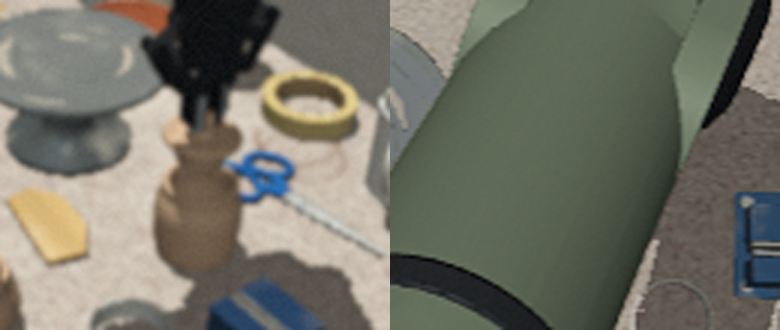

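Call:
arm_command(gripper=[1,1,1,1,1], slide=[[0,0.2,1.5],[0,0.2,2.5],[0,0.2,3],[0,0.2,3.5],[0,0.2,4]], turn=[[0,0,0],[0,0,0],[0,0,0],[0,0,0],[0,0,0]])

```text
clock: 14.1
position: [0.6577, -0.0436, 0.1001]
tool_rot: [3.141, 0.0, 1.572]
force: [-0.4, 0.3, -0.8]
grip_width: 0.0153
```

Call:
arm_command(gripper=[1,1,1,1], slide=[[0,0,0.2],[0,0,0.4],[0,0,0.5],[0,0,0.5]], turn=[[0,0,0],[0,0,0],[0,0,0],[0,0,0]])

```text
clock: 14.6
position: [0.6576, -0.0436, 0.0953]
tool_rot: [-3.142, -0.0, 1.572]
force: [1.1, -0.2, -0.4]
grip_width: 0.0154
```

Call:
arm_command(gripper=[1,1,1,1,1], slide=[[0,0,0.1],[0,0,0.2],[0,0,0.3],[0,0,0.4],[0,0,0.4]], turn=[[0,0,0],[0,0,0],[0,0,0],[0,0,0],[0,0,0]])

```text
clock: 15.22
position: [0.6579, -0.0437, 0.0917]
tool_rot: [3.141, -0.0, 1.572]
force: [-1.9, 0.1, 5.1]
grip_width: 0.0154
```

Call:
arm_command(gripper=[1.9,3.5,4,4,4], slide=[[0,0,0],[0,0,0],[0,0,0],[0,0,-2],[0,0,-6]], turn=[[0,0,0],[0,0,0],[0,0,0],[0,0,0],[0,0,0]])

```text
clock: 15.85
position: [0.6571, -0.0437, 0.1521]
tool_rot: [-3.14, 0.0, 1.572]
force: [0.3, 0.4, -0.2]
grip_width: 0.04
```

Call:
arm_command(gripper=[4,4,4,4,4], slide=[[-3,-3,-2],[-7,-8,-2],[-11,-12.6,-2],[-15,-17.2,-2],[-18.8,-21.6,-2]], turn=[[0,0,0],[0,0,0],[0,0,0],[0,0,0],[0,0,0]])

```text
clock: 16.48
position: [0.4405, -0.2332, 0.1726]
tool_rot: [3.14, 0.0, 1.572]
force: [0.5, -1.8, -0.0]
grip_width: 0.0401
```

```bash
python3 -c "
from h import *
s=bot.observe();print(s['position'],s['force'],s['grip_width'])
a=vision.grab_frame('scene');b=vision.grab_frame('top')
for n,i in(('top',b),('scene',a)):
  print(n,circ(i,n,(.657,-.0445),.085,.034,sign=1), 'l3',circ(i,n,(.413,-.2565),.08,.040,sign=1,tol=.005))
f=lambda i,r0,c0:cv2.resize(i[r0:r0+110,c0:c0+130],None,fx=3,fy=3,interpolation=2)
cv2.imwrite('pics/c6.png',np.hstack([f(a,150,235),f(b,100,210)]))"
```

```text
[ 0.4405 -0.2332  0.1726] [ 0.4687 -1.7645 -0.0148] 0.0400712476616951
top (array([ 0.6558, -0.0441]), np.float64(0.03295220783262918), np.int64(78), np.float64(9.42159889110207e-05)) l3 (array([ 0.4119, -0.2552]), np.float64(0.03820352888820542), np.int64(39), np.float64(8.934155175566866e-05))
scene (array([ 0.6558, -0.0451]), np.float64(0.033075749986580014), np.int64(34), np.float64(0.001219585815692304)) l3 (array([ 0.4179, -0.2563]), np.float64(0.041970621818525074), np.int64(16), np.float64(0.0004648359685596286))
```

View pics/c6.png

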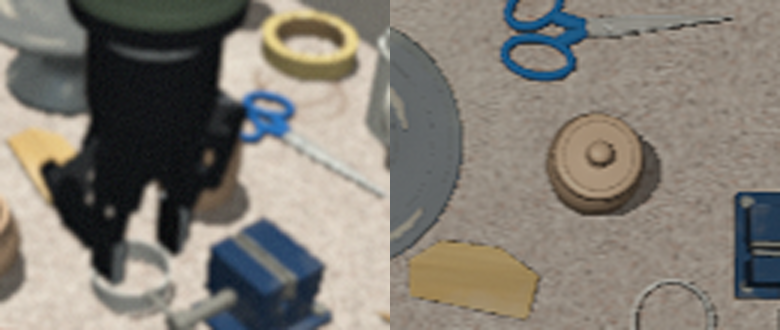

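Call:
arm_command(gripper=[4,4,4,4,4], slide=[[-2.2,-2.7,0],[-2.2,-2.7,3],[-2.2,-2.7,6],[-2.2,-2.7,8],[-2.2,-2.7,8.7]], turn=[[0,0,0],[0,0,0],[0,0,0],[0,0,0],[0,0,0]])

```text
clock: 17.2
position: [0.415, -0.2539, 0.0843]
tool_rot: [-3.142, -0.0, 1.572]
force: [-0.4, -0.8, 0.5]
grip_width: 0.0404
```

Call:
arm_command(gripper=[4,1,1,1,1], slide=[[0,0,0],[0,0,0],[0,0,0],[0,0,0],[0,0,0]], turn=[[0,0,0],[0,0,0],[0,0,0],[0,0,0],[0,0,0]])

```text
clock: 17.82
position: [0.4153, -0.254, 0.0846]
tool_rot: [3.141, 0.0, 1.572]
force: [2.5, -1.3, 4.6]
grip_width: 0.0155
```

Call:
arm_command(gripper=[1,1,1,1,1], slide=[[0,0,0],[0,0,-1.5],[0,0,-3],[0,0,-5],[0,0,-7]], turn=[[0,0,0],[0,0,0],[0,0,0],[0,0,0],[0,0,0]])

```text
clock: 18.45
position: [0.4147, -0.2539, 0.1558]
tool_rot: [3.141, 0.0, 1.572]
force: [0.7, 0.3, -1.0]
grip_width: 0.0157
```

Call:
arm_command(gripper=[1,1,1,1,1], slide=[[4,0.4,0],[10,0.8,0],[16,1.2,0],[21,1.6,0],[24.3,1.8,1]], turn=[[0,0,0],[0,0,0],[0,0,0],[0,0,0],[0,0,0]])

```text
clock: 19.08
position: [0.4329, -0.0083, 0.1454]
tool_rot: [3.14, -0.001, 1.574]
force: [0.7, -0.2, -0.9]
grip_width: 0.0152
```

Call:
arm_command(gripper=[1,1,1], slide=[[0,0,2],[0,0,3.5],[0,0,3.5]], turn=[[0,0,0],[0,0,0],[0,0,0]])

```text
clock: 19.45
position: [0.4322, -0.0115, 0.1091]
tool_rot: [-3.14, 0.0, 1.571]
force: [0.2, 0.2, -1.1]
grip_width: 0.0156
```

```bash
python3 -c "
from h import *
s=bot.observe();print(s['position'],s['tool_rot'],s['force'],s['grip_width'])
a=vision.grab_frame('scene');b=vision.grab_frame('top')
z=s['position'][2]-.0046
for n,i in(('top',b),('scene',a)):
  print(n,'lid',circ(i,n,s['position'][:2],z,.040,sign=1),'jar',circ(i,n,(.433,-.013),.058,.034,sign=-1))
f=lambda i,r0,c0:cv2.resize(i[r0:r0+110,c0:c0+130],None,fx=3,fy=3,interpolation=2)
cv2.imwrite('pics/c7.png',np.hstack([f(a,165,160),f(b,190,200)]))"
```

```text
[ 0.4322 -0.0115  0.1091] [-3.1403  0.0003  1.5707] [ 0.1964  0.242  -1.0827] 0.015601796413484744
top lid (array([ 0.4212, -0.0193]), np.float64(0.0405359427185839), np.int64(24), np.float64(0.0007633171318583744)) jar (array([0.3826, 0.0046]), np.float64(0.057565645134959424), np.int64(7), np.float64(0.0018320516844357697))
scene lid (array([ 0.4344, -0.0197]), np.float64(0.04389798123054982), np.int64(21), np.float64(0.00019791343058251504)) jar (array([ 0.4353, -0.0171]), np.float64(0.03687553933718042), np.int64(26), np.float64(0.0003909259485318575))
```

View pics/c7.png

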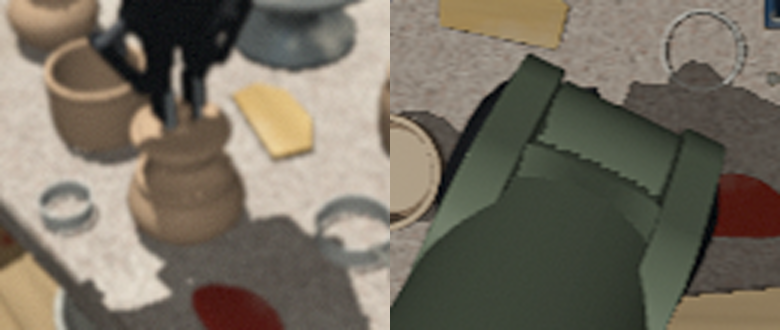

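Call:
arm_command(gripper=[1,1,1,1,1], slide=[[-0.1,0.1,1],[-0.1,0.1,2],[-0.1,0.1,2.5],[-0.1,0.1,3],[-0.1,0.1,3]], turn=[[0,0,0],[0,0,0],[0,0,0],[0,0,0],[0,0,0]])

```text
clock: 20.18
position: [0.4334, -0.012, 0.079]
tool_rot: [-3.141, 0.0, 1.572]
force: [0.4, -0.9, -0.2]
grip_width: 0.0157
```

Call:
arm_command(gripper=[1,1,1,1], slide=[[0,0,0.2],[0,0,0.4],[0,0,0.6],[0,0,0.6]], turn=[[0,0,0],[0,0,0],[0,0,0],[0,0,0]])

```text
clock: 20.68
position: [0.4335, -0.0119, 0.0732]
tool_rot: [-3.141, 0.0, 1.572]
force: [0.3, 0.7, -0.6]
grip_width: 0.0157
```

Call:
arm_command(gripper=[1,1,1,1], slide=[[0,0,0.1],[0,0,0.2],[0,0,0.3],[0,0,0.3]], turn=[[0,0,0],[0,0,0],[0,0,0],[0,0,0]])

```text
clock: 21.18
position: [0.4337, -0.0119, 0.0705]
tool_rot: [3.141, -0.0, 1.572]
force: [-2.1, 0.5, 7.2]
grip_width: 0.0156
```

Call:
arm_command(gripper=[1.9,3.5,4,4,4], slide=[[0,0,0],[0,0,0],[0,0,0],[0,0,-2],[0,0,-6]], turn=[[0,0,0],[0,0,0],[0,0,0],[0,0,0],[0,0,0]])

```text
clock: 21.8
position: [0.4329, -0.0121, 0.1303]
tool_rot: [-3.139, 0.001, 1.571]
force: [0.4, 0.2, 1.2]
grip_width: 0.0401
```

Call:
arm_command(gripper=[4,4,4,4,4], slide=[[-6,-0.5,0],[-12,-1,0],[-18,-1.5,0],[-22,-2,0],[-24.3,-2,0]], turn=[[0,0,0],[0,0,0],[0,0,0],[0,0,0],[0,0,0]])

```text
clock: 22.42
position: [0.413, -0.2571, 0.1303]
tool_rot: [-3.142, 0.0, 1.569]
force: [0.8, 0.4, 0.2]
grip_width: 0.0397
```

```bash
python3 -c "
from h import *
s=bot.observe();print(s['position'],s['force'],s['grip_width'])
a=vision.grab_frame('scene');b=vision.grab_frame('top')
for n,i in(('top',b),('scene',a)):
  print(n,'lid3',circ(i,n,(.433,-.013),.065,.040,sign=1), 'l4',circ(i,n,(.413,-.2565),.051,.046,sign=1,tol=.005))
  print('jar4',circ(i,n,(.431,.1405),.066,.04,sign=-1))
f=lambda i,r0,c0:cv2.resize(i[r0:r0+110,c0:c0+130],None,fx=3,fy=3,interpolation=2)
cv2.imwrite('pics/c8.png',np.hstack([f(a,210,195),f(b,190,200)]))"
```

```text
[ 0.413  -0.2571  0.1303] [0.8032 0.3965 0.2003] 0.0396995534496953
top lid3 (array([ 0.4323, -0.0136]), np.float64(0.038833310562493284), np.int64(82), np.float64(0.0002500159150208049)) l4 (array([ 0.4099, -0.2593]), np.float64(0.04612152163792803), np.int64(40), np.float64(0.00026918757707767443))
jar4 (array([0.4303, 0.1421]), np.float64(0.04059917892870495), np.int64(69), np.float64(0.00012815958266684108))
scene lid3 (array([ 0.4329, -0.0169]), np.float64(0.04001740610081596), np.int64(47), np.float64(0.00043844099388146845)) l4 (array([ 0.4154, -0.2669]), np.float64(0.04467678292499066), np.int64(27), np.float64(0.00040417293438455015))
jar4 (array([0.4326, 0.141 ]), np.float64(0.03885604925470285), np.int64(65), np.float64(0.00045352929486305177))
```

View pics/c8.png

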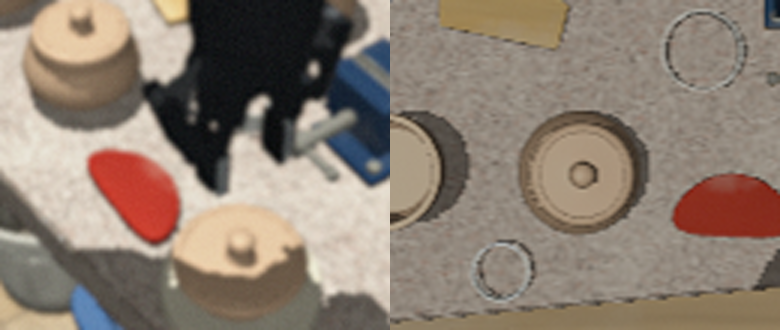

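```bash
python3 -c "
from h import *
print(ray('scene',195+242/3,210+235/3,.070), ray('scene',195+242/3,210+232/3,.070), 'jar3 knob ref',ray('scene',195+83/3,210+10/3,.084))
print('plate mid',ray('scene',195+239/3,210+257/3,.051),'jar3 plate',ray('scene',195+81/3,210+28/3,.065))"
```

```text
[ 0.4141 -0.2598] [ 0.4156 -0.2578] jar3 knob ref [ 0.4359 -0.0197]
plate mid [ 0.4112 -0.2617] jar3 plate [ 0.4339 -0.0182]
```

Call:
arm_command(gripper=[4,4,4,4,4], slide=[[-0.1,0,2],[-0.1,0,4],[-0.1,0,6],[-0.1,0,7.3],[-0.1,0,7.3]], turn=[[0,0,0],[0,0,0],[0,0,0],[0,0,0],[0,0,0]])

```text
clock: 23.15
position: [0.4135, -0.2554, 0.0568]
tool_rot: [-3.14, -0.001, 1.572]
force: [-0.2, 0.6, -0.3]
grip_width: 0.04
```

Call:
arm_command(gripper=[1,1,1,1,1], slide=[[0,0,0],[0,0,0],[0,0,0],[0,0,0],[0,0,0]], turn=[[0,0,0],[0,0,0],[0,0,0],[0,0,0],[0,0,0]])

```text
clock: 23.78
position: [0.4142, -0.256, 0.0576]
tool_rot: [3.141, 0.0, 1.572]
force: [-0.4, 0.6, 6.5]
grip_width: 0.0153
```

Call:
arm_command(gripper=[1,1,1,1,1], slide=[[0,0,-2],[0,0,-4],[0,0,-7],[0,0,-10],[0,0,-11]], turn=[[0,0,0],[0,0,0],[0,0,0],[0,0,0],[0,0,0]])

```text
clock: 24.4
position: [0.4143, -0.256, 0.1685]
tool_rot: [3.14, 0.0, 1.572]
force: [0.6, 0.8, -1.2]
grip_width: 0.0155
```

Call:
arm_command(gripper=[1,1,1,1,1], slide=[[4,0.3,0],[10,0.6,0],[16,0.9,0],[21,1.2,0],[25,1.3,0]], turn=[[0,0,0],[0,0,0],[0,0,0],[0,0,0],[0,0,0]])

```text
clock: 25.02
position: [0.4262, -0.0037, 0.1668]
tool_rot: [-3.141, -0.0, 1.573]
force: [0.5, -0.3, -1.9]
grip_width: 0.0154
```

Call:
arm_command(gripper=[1,1,1,1,1], slide=[[5,0.2,0],[10,0.4,0],[14.9,0.5,1],[14.9,0.5,3],[14.9,0.5,4.5]], turn=[[0,0,0],[0,0,0],[0,0,0],[0,0,0],[0,0,0]])

```text
clock: 25.65
position: [0.4309, 0.1432, 0.121]
tool_rot: [-3.141, 0.001, 1.573]
force: [0.9, 0.1, -1.4]
grip_width: 0.0158
```

```bash
python3 -c "
from h import *
s=bot.observe();print(s['position'],s['tool_rot'],s['force'],s['grip_width'])
a=vision.grab_frame('scene');b=vision.grab_frame('top')
f=lambda i,r0,c0:cv2.resize(i[r0:r0+110,c0:c0+130],None,fx=3,fy=3,interpolation=2)
print(proj('scene',[[.431,.141,.066],[.431,.141,.117]]))
cv2.imwrite('pics/c9.png',np.hstack([f(a,130,130),f(b,190,135)]))"
```

```text
[0.4309 0.1432 0.121 ] [-3.1406  0.0008  1.5728] [ 0.9204  0.1192 -1.3579] 0.015822481639494814
[[191.0437 186.8345]
 [189.2095 171.0235]]
```

View pics/c9.png

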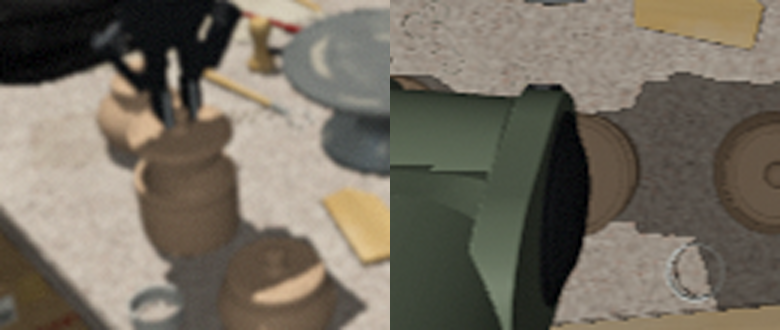

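Call:
arm_command(gripper=[1,1,1,1,1], slide=[[0,0,1],[0,0,2],[0,0,2.7],[0,0,3.3],[0,0,3.3]], turn=[[0,0,0],[0,0,0],[0,0,0],[0,0,0],[0,0,0]])

```text
clock: 26.38
position: [0.4313, 0.143, 0.089]
tool_rot: [-3.141, 0.0, 1.572]
force: [0.1, -0.1, -1.3]
grip_width: 0.0157
```

Call:
arm_command(gripper=[1,1,1,1], slide=[[0,0,0.2],[0,0,0.4],[0,0,0.5],[0,0,0.5]], turn=[[0,0,0],[0,0,0],[0,0,0],[0,0,0]])

```text
clock: 26.88
position: [0.4314, 0.1432, 0.0843]
tool_rot: [-3.142, -0.0, 1.572]
force: [0.0, -0.2, -1.9]
grip_width: 0.0157
```

Call:
arm_command(gripper=[1,1,1,1,1], slide=[[0,0,0.1],[0,0,0.2],[0,0,0.3],[0,0,0.4],[0,0,0.4]], turn=[[0,0,0],[0,0,0],[0,0,0],[0,0,0],[0,0,0]])

```text
clock: 27.5
position: [0.4314, 0.1432, 0.0806]
tool_rot: [-3.141, -0.0, 1.572]
force: [-4.4, -0.1, 10.9]
grip_width: 0.0154
```

Call:
arm_command(gripper=[1,1,1], slide=[[0,0,0.1],[0,0,0.1],[0,0,0.1]], turn=[[0,0,0],[0,0,0],[0,0,0]])

```text
clock: 27.88
position: [0.4315, 0.1432, 0.0803]
tool_rot: [3.142, -0.001, 1.571]
force: [-9.6, -1.8, 38.0]
grip_width: 0.0157
```

Contact is firm at the expected height, so I'll release, rise and move clear.

Call:
arm_command(gripper=[1.9,3.5,4,4,4], slide=[[0,0,-0.1],[0,0,-0.1],[0,0,-0.1],[0,0,-3],[0,0,-8]], turn=[[0,0,0],[0,0,0],[0,0,0],[0,0,0],[0,0,0]])

```text
clock: 28.5
position: [0.4308, 0.1426, 0.1594]
tool_rot: [-3.139, 0.002, 1.571]
force: [0.2, 0.0, 0.9]
grip_width: 0.0398
```

Call:
arm_command(gripper=[4,4,4,4,4], slide=[[-6,0,-3],[-12,0,-6],[-18,0,-6],[-24,0,-6],[-30,0,-6]], turn=[[0,0,0],[0,0,0],[0,0,0],[0,0,0],[0,0,0]])

```text
clock: 29.12
position: [0.4316, -0.1578, 0.2195]
tool_rot: [3.141, -0.0, 1.573]
force: [1.0, 0.5, -0.0]
grip_width: 0.0399
```

Call:
arm_command(gripper=[4,4,4], slide=[[-5,0,0],[-10,0,0],[-10,0,0]], turn=[[0,0,0],[0,0,0],[0,0,0]])

```text
clock: 29.5
position: [0.4307, -0.2598, 0.2192]
tool_rot: [-3.141, 0.002, 1.566]
force: [0.7, 0.5, -0.1]
grip_width: 0.0399
```

```bash
python3 -c "
from h import *
s=bot.observe();print(s['position'],s['force'],s['grip_width'])
a=vision.grab_frame('scene');b=vision.grab_frame('top')
for k,c,z,r in((1,(.457,.2955),.077,.028),(2,(.657,-.0445),.085,.034),(3,(.433,-.013),.065,.04),(4,(.431,.141),.073,.046)):
  print(k,circ(b,'top',c,z,r,sign=1),circ(b,'top',c,z+.019,.0088,tol=.004,sign=1)[0])
cv2.imwrite('pics/c10.png',np.vstack([cv2.resize(a[140:270,150:350],(540,351),interpolation=2),cv2.resize(b[130:285,105:405],(540,279),interpolation=2)])[:600])"
```

```text
[ 0.4307 -0.2598  0.2192] [ 0.6503  0.539  -0.1454] 0.03985832863295751
1 (array([0.4558, 0.2953]), np.float64(0.02650400101089062), np.int64(69), np.float64(2.0323824539290186e-05)) [0.4557 0.2934]
2 (array([ 0.6558, -0.0442]), np.float64(0.03295566985993476), np.int64(78), np.float64(0.00025075068162003916)) [ 0.6548 -0.0449]
3 (array([ 0.4323, -0.0136]), np.float64(0.03885164066918745), np.int64(81), np.float64(0.0001823016326041385)) [ 0.4326 -0.0141]
4 (array([0.4302, 0.1404]), np.float64(0.044196893089775154), np.int64(66), np.float64(0.0003068480668811553)) [0.4304 0.1395]
```

View pics/c10.png

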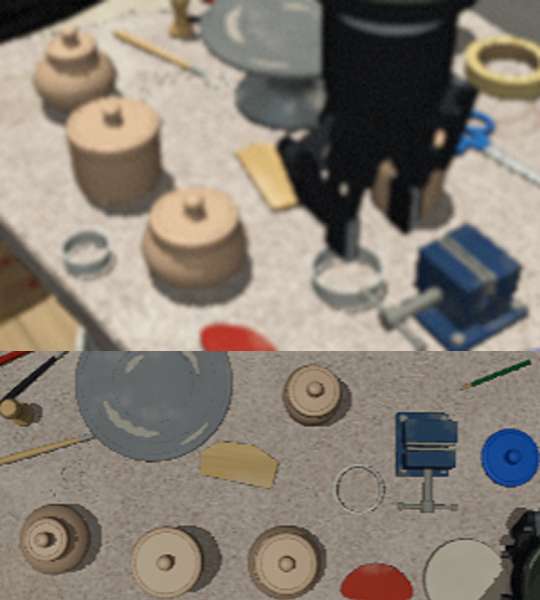

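All four lids sit flat on their jars, the bat is empty and the arm is clear.

```bash
python3 -c "
from workcell import job_done
print(job_done())"
```

```text
the job is handed in; nothing more can be done
None
```

I unstacked the four lids from the top, holding each by its knob, and lowered each onto its own jar until the force showed contact. I then released them and handed the job in at about 30 s on the robot's clock. `job_done` gave no verdict.

**Last checks:**
- **Seating:** the final pictures show the lids on jars 1, 3 and 4 flat, with the jars upright. Jar_2 was mostly hidden by the gripper in the scene view, so I judged it from the top view alone.
- **Position:** in the top view each lid centre lies within about 3 mm of its jar's centre as first measured, and no jar has visibly moved.
- **Clearance:** the bat is empty, and the gripper hangs empty and clear at z = 0.22.

**What disagreed:**
- The two cameras differed by 2–5 mm, and some circle fits failed where the gripper or shadows hid the edge. I placed the lids by averaged positions and by feel instead.
- Contact forces while seating were 5–11 N for lids 2 and 3. Lids 1 and 4 peaked at 36 N and 38 N, close to the 40 N limit; those are forces at the tool, passed through the held lid.
- The closed grip read about 15.5 mm on a 17.6 mm knob, but it held every lid.

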